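Lock the carving tile into its jig with the slotted disc and bolt

TASK

Lock the carving tile into its jig: turn the slotted disc, by pushing one of its two posts round with the fingertips, until the slot lines up with the bolt, and only then push the bolt's upright post so that the bolt runs through the disc and the keeper until it is fully home, with its post up against the guide and its nose over the edge of the tile. Only push: do not lift or carry anything, and do not disturb the tile, the eraser, the gouge or the offcut.

Things in the scene. Friction and masses are not known exactly. Their poses are not given: they have to be found in the camera images.
- jig: Fixed plywood board 400 x 130 x 12 mm on the table, carrying the steel lock. Origin: on the table under the disc's axis. x points along the board the way the bolt is pushed (towards the tile), z up; the board spans x -245 to +155, y -65 to +65 mm. Bolt and lined-up slot lie on y = 0. The bolt lies in an open-topped channel, x -240 to -80, y -13 to +13, walls up to z 32 mm.
- guide (a point): Guide, a roofed steel block that the bolt runs through: jig x -80 to -45, y -17 to +17 mm, roof top z 40.5 mm. This point is the middle of its rear face (away from the disc), on the roof's top; the bolt's post stops against this face.
- keeper (a point): Keeper, a roofed steel block on the far side of the disc: jig x 44 to 62, y -19 to +19 mm, roof top z 42.5 mm, opening 18 mm wide. This point is the middle of its roof's top. Beyond it lies the tile within low wooden fences (top z 20 mm).
- lock_disc (a joint): Angle (rad) of the flat slotted metal disc about the vertical axis through the jig's origin, counter-clockwise from above. At 0 and at 3.14 the slot lines up with the bolt; it starts between 0.6 and 2.54 and turns either way without stops, stiffly (0.05 Nm), staying where it is left. The bolt runs through freely within 0.08 rad of true; its tapered nose pulls in a little more.
- disc_slot (a point): Centre of the disc at its top face (z 37 mm). Its x axis runs along the slot, z up, turning with the disc. The disc is 76 mm across; the slot, cut right across it and open at the top, is 18 mm wide (22 mm at the rim).
- disc_post_a (a point): Top centre of one of two alike upright steel posts on the disc, 10 mm thick, standing 25 mm above the disc's top (from z 37 to 62 mm), 26 mm from the axis on the disc's +y side, square to the slot.
- disc_post_b (a point): The same for the other post, on the disc's -y side.
- bolt: Loose dark steel bar 12 x 12 x 171 mm in the jig's channel, held down by the guide; 0.2 kg, slides with about 2 N. Origin: middle of the underside of its tapered nose, the end towards the disc, z 22 mm; x points out of the nose, along the jig's x. The nose starts at jig x -65 to -45 mm and is home at +74 mm, when the bolt's post meets the guide.
- bolt_post (a point): Top centre of the upright round post on the bolt, 13 mm thick, 160 mm behind the nose, from z 34 mm to z 62 mm above the table; push it from behind along the jig's x.
- tile: Pale wooden carving tile 70 x 99 x 8 mm lying loose on the board between the fences; origin in the middle of its underside, at z 12 mm. Its near edge is at jig x 64 mm. Leave it in place.
- eraser: Loose eraser 23 x 44 x 12 mm on the board beside the channel; origin middle of its underside. Leave it.
- gouge: Loose woodcut gouge with wooden grip, 21 x 135 x 18 mm, on the table beside the board; origin middle of its underside. Leave it.
- offcut: Loose octagonal wood offcut 24 x 29 x 15 mm on the table at the other side of the board; origin middle of its underside. Leave it.

How it is judged:
By the outcome, as a careful person would: the job done as asked, in the order asked, and still so for the second after the job is handed in, with the robot touching nothing.
It also fails if it takes over 48 s, if anything falls off the work surface, if the arm or the gripper's body presses on something with over 40 N, if the wrist force passes 120 N, or if a joint passes its speed limit or range.

ROBOT

A 7-joint arm with a two-finger parallel gripper is mounted at the origin on a cart in front of the work surface, level with it; the furniture and walls round the work are solid. World frame = base frame: x ahead of the robot, y to its left, z up, the work surface at z = 0. Lengths are in m, angles in rad, forces in N, time in s.
With the tool pointing down it reaches from about 0.425 to 0.8 m from the base axis. Payload 8.3 kg.
Tool frame: the origin (TCP) lies at the very end of the fingers, on their centre line; the grasp point (between the pads) lies 19 mm behind it; z points along the fingers, y is the line along which they close (so a half turn about z gives the same grasp; the last joint's range is limited). The gripper opens to 85 mm and grips with 20 to 120 N. Pads are 22 mm wide; open, the fingers measure 114 mm over their backs; the gripper's body (76 mm by 85 mm) begins 54 mm behind the grasp point. The pads swing forward as they close: fully open they stand 13 mm farther back than shut.
Start: joints at [1.203, 0.383, 0.016, 1.37, -0.006, 1.388, -0.046], TCP at [0.188, -0.596, 0.231] pointing down, gripper open.
Joint ranges: [-2.95, 2.95], [-0.25, 2.06], [-1.52, 1.56], [0.18, 2.33], [-1.44, 4.58], [0.02, 2.06], [-3.01, 3.01]. Speed limits (rad/s): [2.39, 2.39, 3.01, 3.01, 3.14, 3.14, 3.14].

INTERFACE

Orientations are given as a unit quaternion [w, x, y, z].
In Python, from cell import read_state, get_image, job_done gives the robot as it stands. The module is installed in compiled form; this text tells all that it offers.
- The arm moves only by the tool arm_command, never from a script. Its arguments are lists of equal length, an entry for each row: "offset": the shift along the tool's x, y, z scaled (see below), a list of three; "twist": the turn, a rotation vector about the tool's x, y, z scaled (see below), a list of three; "claw": the closure, from 0 (fully open) to 1 (shut). In form: {"offset": [[x, y, z], ...], "twist": [[rx, ry, rz], ...], "claw": [claw, ...]}. A call has 1 to 12 rows; each row is the pose to reach, as a shift and turn from the pose commanded when the call began, along the tool's axes at that moment; what a row does not reach only later rows make up. The controller multiplies each number of a shift by 15 cm and each number of a turn by 0.5 rad. A row lasts 1/10 s, in which the tool goes at most 50 mm and 8.59 degrees, less where a joint would pass 70% of its speed; a pose out of reach is approached as far as the arm can. A call with a number of a shift or a turn outside -1 to 1 is refused whole. A call with a gripper value outside its range is refused whole. The fingers move at their own pace and stop on an object; "force" is the grip in N (left out, the last holds). Time passes only in rows, so rows that repeat a pose let the fingers close. It gives the time, the measured TCP pose, the force, the opening and the grip force at its end, in the units of the state.
- read_state(): the state, without advancing time (a new reading comes with each control period).
- get_image(name): name is "scene" or "side" or "wrist"; returns a dict with "frame" (384x512x3 uint8, red, green, blue), "fx", "fy", "cx", "cy" (pixels), "dist" ([k1, k2, p1, p2, k3] as OpenCV has them; the pictures are not rectified), "R" (3x3) and "t" (3): a world point X has camera coordinates R X + t. Camera axes: x right, y down, z forward; pixel columns grow to the right and rows downward; lengths in m; the calibration is good to about 2 mm. A picture is of the moment at which its call begins. There is no depth.
- job_done(): hands the job in; it is judged then, once.
The state is a dict: "time": time; "joints": joint angles; "qvel": joint speeds; "tau": joint torques, N m; "tool_pos": TCP position; "tool_rot": TCP orientation; "wrist_force": force on the tool from outside, world axes, zero at the start; "wrist_torque": the same for the moment, N m; "width": opening from 0.0 (shut) to 1.0 (fully open); "finger_force": force on a finger pad.
Only numpy, scipy, OpenCV 4.12 (cv2) and the standard library are available. Lean on these libraries where they do the work, as an engineer would, in place of code of your own. Each camera call takes 0.05 s, during which the arm holds its last target. There are 200 camera calls.

## Working session

There is one attempt and no reset: what is moved stays moved. The work goes in short steps, Python scripts to look and compute and a tool call to move; the robot and the scene stay as the last step left them, time stands still between calls to the robot, and variables do not carry over. Pictures are saved under pics/ and viewed, at most 14 in all, crops included, and the job is handed in when it is done.

Besides the shell and the picture viewer there is one more tool, called after "Emit:" as name(argument=value, ...), one argument or row to a line, values as JSON. arm_command: Moves the arm, as the interface text tells. Shifts and turns lie within -1 to 1; 1 stands for 15 cm of shift or 0.5 rad of turn. Its arguments: {"type":"object","properties":{"offset":{"type":"array","items":{"type":"array","items":{"type":"number"}}},"twist":{"type":"array","items":{"type":"array","items":{"type":"number"}}},"claw":{"type":"array","items":{"type":"number"}},"force":{"type":"number"}},"required":["offset","twist","claw"]}

```bash
mkdir -p pics
python3 - <<'E'
from cell import *
import cv2,pickle
s=read_state();print(s)
for n in ("scene","side"):
    d=get_image(n);pickle.dump(d,open(n+'0.pkl','wb'))
    cv2.imwrite(f'pics/{n}0.png',cv2.resize(d["frame"][:,:,::-1],(800,600),interpolation=cv2.INTER_CUBIC))
    print(n,d['fx'],d['fy'],d['cx'],d['cy'],d['dist'],d['R'],d['t'])
E
```

```text
{'time': 0.0, 'joints': array([ 1.20310856,  0.38424011,  0.01636484,  1.37120274, -0.00628285,
        1.38819852, -0.04651412]), 'qvel': array([ 0.00011991, -0.00093569, -0.00034359,  0.0012839 , -0.00114259,
       -0.00022463,  0.00024606]), 'tau': array([ 5.80084111e-05, -6.27591348e+01,  8.44286699e-01, -3.71823406e+01,
        1.64871878e-02,  1.43176570e-02,  1.99658734e-05]), 'tool_pos': array([ 0.18743196, -0.59568458,  0.23025559]), 'tool_rot': array([-9.83764425e-04,  9.88405389e-01,  1.51834737e-01, -1.76957845e-04]), 'wrist_force': array([-0.87682072, -0.31070224, -0.5745964 ]), 'wrist_torque': array([-0.03047006, -0.00546233,  0.05819827]), 'finger_force': 0.0, 'width': 1.004427035873253}
scene 395.99111036557554 395.99111036557554 260.0182061435512 195.11783301198867 [0.03155866 0.         0.         0.         0.        ] [[ 0.82857967 -0.55976731 -0.01078409]
 [-0.4351335  -0.6317346  -0.64153739]
 [ 0.35229898  0.53625736 -0.76701596]] [-0.40815732  0.27731134  0.68480327]
side 460.79299389320545 460.79299389320545 263.9492056401689 191.6287288878343 [-0.08349422  0.          0.          0.          0.        ] [[ 0.93285605 -0.36024677  0.0013606 ]
 [-0.24396871 -0.63452486 -0.73338767]
 [ 0.26506388  0.68381318 -0.67980929]] [-0.48417733  0.1939559   0.81720731]
```

View pics/scene0.png

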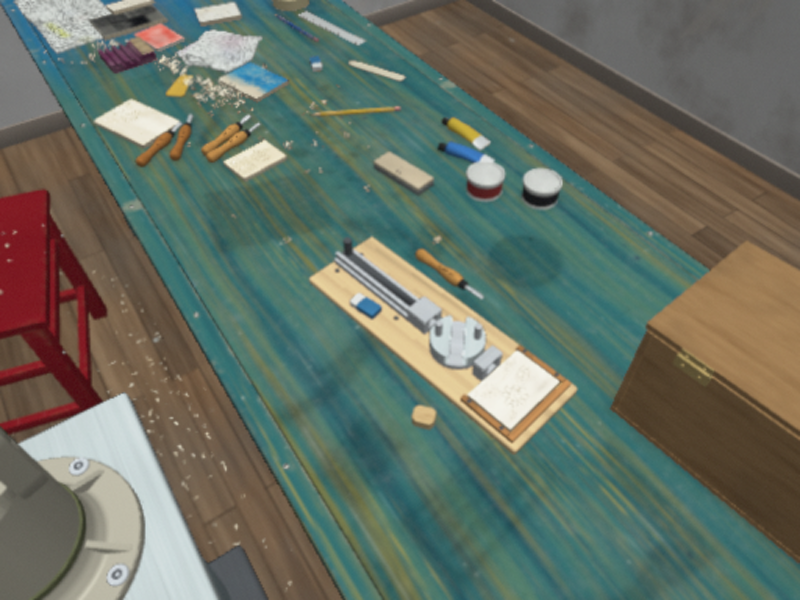

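View pics/side0.png

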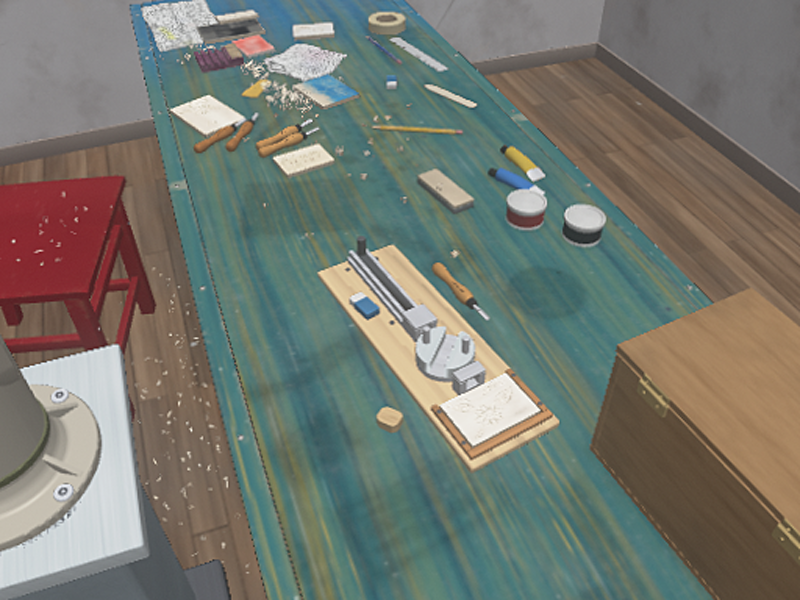

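The scene view shows the board at about (315,280)–(575,390) and the disc near (458,340). The side view shows the disc near (445,352), and both views show the posts. I'll enlarge crops to read pixels.

Run:
```python
import cv2,pickle
for n,(x,y) in (("scene",(190,145)),("side",(195,148))):
    f=pickle.load(open(n+'0.pkl','rb'))['frame'][y:y+150,x:x+190,::-1]
    cv2.imwrite(f'pics/{n}0c.png',cv2.resize(f,None,fx=4,fy=4,interpolation=cv2.INTER_CUBIC))
```

```text
(no output)
```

View pics/scene0c.png

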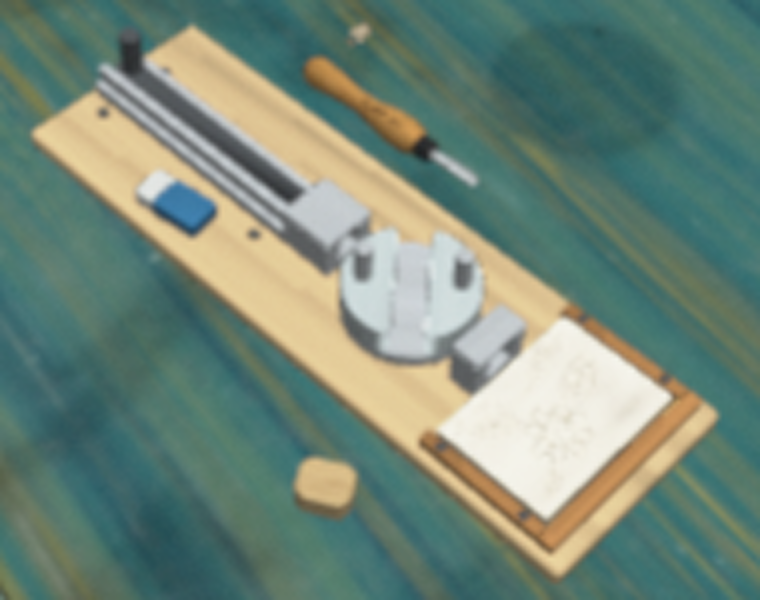

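View pics/side0c.png

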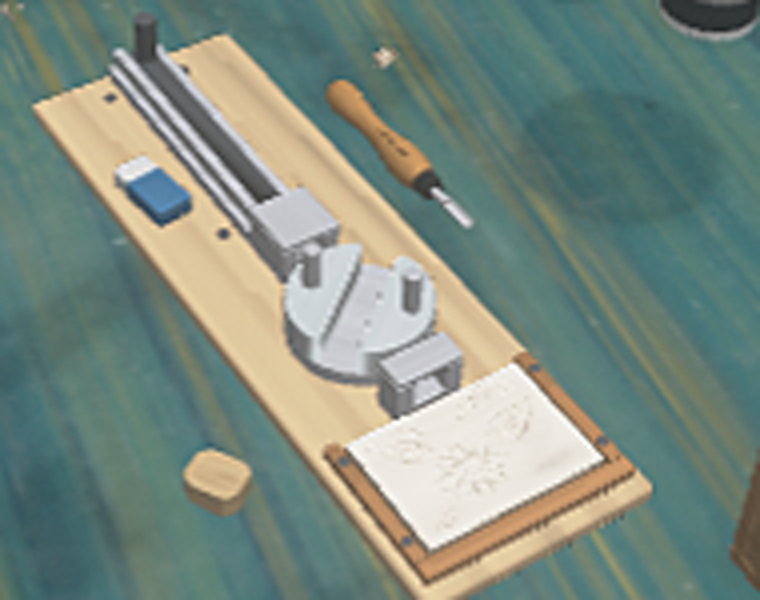

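Readings: the scene crop has board corners at (192,27), (33,134), (717,413), (558,577), disc post tops at (364,246) and (464,254), and the bolt post top at (130,36). The side crop has corners at (228,36), (34,105), (651,487), post tops at (311,247) and (413,269), and the bolt post top at (145,19).

```bash
cat > h.py <<'E'
import numpy as np,cv2,pickle
from scipy.optimize import least_squares
OFF={'scene':(190,145),'side':(195,148)}
D={n:pickle.load(open(n+'0.pkl','rb')) for n in OFF}
def proj(n,X):
    d=D[n];K=np.array([[d['fx'],0,d['cx']],[0,d['fy'],d['cy']],[0,0,1]])
    return cv2.projectPoints(np.atleast_2d(X).astype(float),cv2.Rodrigues(d['R'])[0],d['t'],K,d['dist'])[0][:,0]
def crop(n,p): return (np.atleast_2d(p)-1.5)/4+OFF[n]
E
cat > fit.py <<'E'
from h import *
G=[(-80,-17,40.5),(-80,17,40.5),(-45,17,40.5),(-45,-17,40.5)]
Kp=[(44,-19,42.5),(44,19,42.5),(62,19,42.5),(62,-19,42.5)]
B=[(-245,65,12),(-245,-65,12),(155,65,12),(155,-65,12)]
P={'scene':(B+G+Kp,[(192,27),(33,134),(717,413),(558,577),(288,207),(327,180),(369,213),(329,245),(453,347),(500,307),(525,324),(476,366)]),
'side':(B[:3]+G+Kp,[(228,36),(34,105),(651,487),(250,208),(301,188),(338,225),(288,250),(377,359),(436,333),(463,347),(402,378)])}
def T(v,X):
    X=np.atleast_2d(X)/1000;c,s=np.cos(v[2]),np.sin(v[2])
    return np.c_[v[0]+c*X[:,0]-s*X[:,1],v[1]+s*X[:,0]+c*X[:,1],X[:,2]]
def res(v,ns=('scene','side')): return np.concatenate([(proj(n,T(v,P[n][0]))-crop(n,P[n][1])).ravel() for n in ns])
x0=[.55,-.4,-1.57]
for ns in (('scene',),('side',),('scene','side')):
    r=least_squares(lambda v:res(v,ns),x0,loss='soft_l1');print(ns,r.x.round(4),'rms px',np.sqrt(np.mean(res(r.x,ns)**2)).round(2))
v=r.x
PT={'scene':[(364,246),(464,254)],'side':[(311,247),(413,269)]}
BP={'scene':(130,36),'side':(145,19)}
def q(a,ns):
    p=[(-26*np.sin(a),26*np.cos(a),62),(26*np.sin(a),-26*np.cos(a),62)]
    return np.concatenate([(proj(n,T(v,p))-crop(n,PT[n])).ravel() for n in ns])
for ns in (('scene',),('side',),('scene','side')):
  for a0 in (0.8,1.6,2.3):
    s=least_squares(lambda a:q(a[0],ns),[a0]);print(ns,s.x%6.2832,s.cost)
for ns in (('scene',),('side',),('scene','side')):
  s=least_squares(lambda b:np.concatenate([(proj(n,T(v,(b[0],0,62)))-crop(n,BP[n])).ravel() for n in ns]),[-220.]);print('boltpost x',s.x,s.cost)
np.save('jig.npy',v)
E
python3 fit.py
```

```text
('scene',) [ 0.5472 -0.0411 -1.3955] rms px 0.71
('side',) [ 0.5467 -0.0407 -1.3979] rms px 0.99
('scene', 'side') [ 0.547  -0.041  -1.3962] rms px 0.87
('scene',) [2.26296772] 0.27714904849304695
('scene',) [2.26296772] 0.27714904849304695
('scene',) [2.26296789] 0.27714904849154937
('side',) [2.30028836] 0.5606730144735061
('side',) [2.30028836] 0.5606730144735061
('side',) [2.3002885] 0.5606730144714316
('scene', 'side') [2.28132131] 0.9043140505863917
('scene', 'side') [2.28132131] 0.9043140505863917
('scene', 'side') [2.28132143] 0.9043140505843057
boltpost x [-221.844553] 0.02106578649472417
boltpost x [-221.93922639] 0.018994673282843752
boltpost x [-221.88617454] 0.04031081381189364
```

```bash
cat > go.py <<'E'
# usage: go.py jx jy z [yawerr]: offset/twist numbers from the present pose to a jig-frame target (mm)
import sys,numpy as np
from scipy.spatial.transform import Rotation as Ro
from cell import read_state
v=np.load('jig.npy');s=read_state();c,si=np.cos(v[2]),np.sin(v[2])
p=s['tool_pos'];w,x,y,z=s['tool_rot'];R=Ro.from_quat([x,y,z,w])
RJ=np.array([[c,-si],[si,c]])
print('t',round(s['time'],2),'tool jig mm',(RJ.T@(p[:2]-v[:2])*1000).round(1),'z',round(p[2]*1000,1),'F',s['wrist_force'].round(1),'w',round(s['width'],2))
if len(sys.argv)>3:
    a=np.array(sys.argv[1:4],float)/1000
    t=np.r_[v[:2]+RJ@a[:2],a[2]]
    o=R.inv().apply(t-p)/.15
    Rt=Ro.from_matrix(np.c_[[-si,c,0],[c,si,0],[0,0,-1]]) # tool x=jig y, tool y=jig x
    print('offset',o.round(3),'twist',((R.inv()*Rt).as_rotvec()/.5).round(3),'dist',np.linalg.norm(t-p).round(3))
E
python3 go.py -50 -22 130
python3 - <<'E'
from h import *
# ground rays at box corner in scene
d=D['scene'];K=np.array([[d['fx'],0,d['cx']],[0,d['fy'],d['cy']],[0,0,1]])
for px in ((613,410),(648,330)):
    u=cv2.undistortPoints(np.array([[px]],float)/1.5625,K,d['dist'])[0,0]
    C=-d['R'].T@d['t'];r=d['R'].T@np.r_[u,1]
    print(C-r*C[2]/r[2])
E
```

```text
t 0.1 tool jig mm [ 483.9 -450.4] z 230.4 F [0.3 0.1 0.2] w 1.0
offset [ 3.295 -3.157  0.675] twist [-0.003  0.     0.261] dist 0.692
[ 0.65818516 -0.22722286  0.        ]
[ 0.79339589 -0.16359908  0.        ]
```

Emit:
arm_command(
  offset=[
    [0.25, -0.24, 0],
    [0.5, -0.48, 0],
    [0.75, -0.72, 0],
    [0.98, -0.94, 0],
    [0.98, -0.94, 0],
  ],
  twist=[
    [0, 0, 0],
    [0, 0, 0],
    [0, 0, 0],
    [0, 0, 0],
    [0, 0, 0],
  ],
  claw=[1, 1, 1, 1, 1],
)

```text
time: 0.6
tool_pos: [0.29, -0.4115, 0.2314]
tool_rot: [-0.001, 0.988, 0.157, 0.001]
wrist_force: [-0.0, 1.0, -0.1]
width: 0.143
finger_force: 0.0
```

Emit:
arm_command(
  offset=[
    [0.25, -0.24, 0],
    [0.5, -0.48, 0],
    [0.75, -0.72, 0],
    [0.98, -0.94, 0],
    [0.98, -0.94, 0],
  ],
  twist=[
    [0, 0, 0],
    [0, 0, 0],
    [0, 0, 0],
    [0, 0, 0],
    [0, 0, 0],
  ],
  claw=[1, 1, 1, 1, 1],
)

```text
time: 1.1
tool_pos: [0.3865, -0.2327, 0.2315]
tool_rot: [-0.001, 0.988, 0.157, 0.001]
wrist_force: [-0.4, 0.4, -0.2]
width: -0.001
finger_force: 0.0
```

Emit:
arm_command(
  offset=[
    [0.25, -0.24, 0],
    [0.5, -0.48, 0],
    [0.75, -0.72, 0],
    [0.98, -0.94, 0],
    [0.98, -0.94, 0],
  ],
  twist=[
    [0, 0, 0.07],
    [0, 0, 0.14],
    [0, 0, 0.2],
    [0, 0, 0.26],
    [0, 0, 0.26],
  ],
  claw=[1, 1, 1, 1, 1],
)

```text
time: 1.6
tool_pos: [0.4832, -0.0536, 0.2313]
tool_rot: [-0.001, 0.996, 0.091, 0.001]
wrist_force: [-0.4, 0.7, -0.3]
width: -0.002
finger_force: 0.0
```

```bash
python3 go.py -50 -22 130
```

```text
t 1.6 tool jig mm [  1.4 -65. ] z 231.3 F [-0.4  0.7 -0.3] w -0.0
offset [ 0.289 -0.338  0.677] twist [-0.005 -0.003  0.017] dist 0.121
```

Emit:
arm_command(
  offset=[
    [0.1, -0.12, 0.22],
    [0.2, -0.23, 0.45],
    [0.29, -0.34, 0.67],
    [0.29, -0.34, 0.67],
    [0.29, -0.34, 0.67],
  ],
  twist=[
    [0, 0, 0],
    [0, 0, 0.01],
    [0, 0, 0.017],
    [0, 0, 0.017],
    [0, 0, 0.017],
  ],
  claw=[1, 1, 1, 1, 1],
)

```text
time: 2.1
tool_pos: [0.5148, -0.0031, 0.1302]
tool_rot: [-0.0, 0.997, 0.083, -0.001]
wrist_force: [0.3, -0.5, 0.6]
width: -0.003
finger_force: 0.0
```

```bash
python3 go.py -50 -22 48
python3 - <<'E'
from cell import *
import cv2,pickle,numpy as np
f=[]
for n in ("scene","side","wrist"):
    d=get_image(n);pickle.dump(d,open(n+'1.pkl','wb'));f.append(d)
a=cv2.resize(f[0]['frame'][160:260,235:335],(400,400),interpolation=2)
b=cv2.resize(f[1]['frame'][170:270,235:335],(400,400),interpolation=2)
w=f[2]['frame'][:,106:406]
cv2.imwrite('pics/w1.png',cv2.resize(f[2]['frame'],(720,540),interpolation=2)[:,:,::-1])
cv2.imwrite('pics/ss1.png',np.hstack([a,b])[:,:,::-1])
E
```

```text
t 2.1 tool jig mm [-42.9 -25.1] z 130.2 F [ 0.3 -0.5  0.6] w -0.0
offset [ 0.022 -0.047  0.548] twist [-0.001  0.004 -0.016] dist 0.083
```

View pics/w1.png

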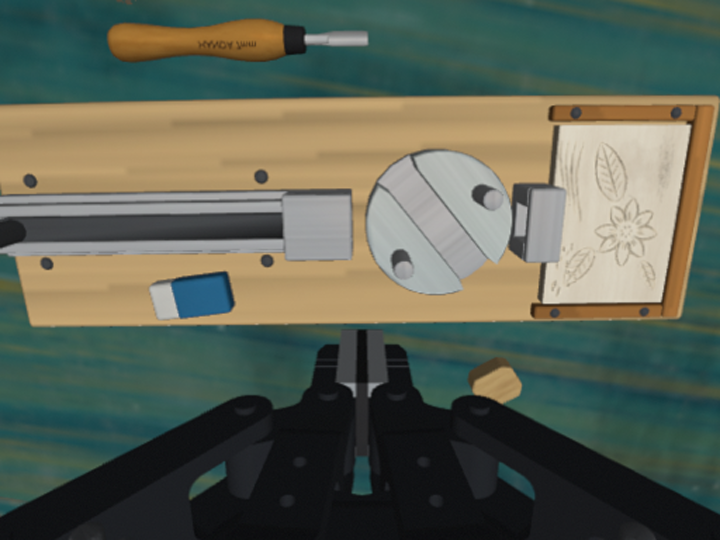

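The wrist view shows the slot running from (400,165) to (480,285). The post tops are at about (404,271) and (492,199), the guide roof spans (284,192)–(352,260) and the keeper (527,187)–(563,262). The closed fingertips span about 338–385 at row 330.

```bash
cat > wfit.py <<'E'
from h import *
from fit import T,P,res,G,Kp
D['wrist']=pickle.load(open('wrist1.pkl','rb'))
sc=lambda p:(np.array(p,float)+.5)/1.40625-.5
X=[(155,65,12),(155,-65,12)]+G+Kp
U=sc([(718,97),(680,325),(284,259),(284,192),(350,190),(352,260),(525,262),(527,187),(563,186),(560,262)])
w=lambda v:(proj('wrist',T(v,X))-U).ravel()
r=least_squares(w,np.load('jig.npy'),loss='soft_l1');print('jig wrist',r.x.round(4),np.abs(w(r.x)).reshape(-1,2).max(1).round(1))
v=r.x
pt=sc([(404,271),(492,199)])
f=lambda a:(proj('wrist',T(v,[(-26*np.sin(a[0]),26*np.cos(a[0]),62),(26*np.sin(a[0]),-26*np.cos(a[0]),62)]))-pt).ravel()
s=least_squares(f,[2.28]);print(s.x,f(s.x).round(1))
r2=least_squares(lambda v:np.r_[w(v),res(v)],v,loss='soft_l1');print('all',r2.x.round(4))
from scipy.spatial.transform import Rotation as Ro
p=np.array([.5148,-.0031,.1302]);R=Ro.from_quat([.997,.083,-.001,0]).as_matrix()
for dx in(-.011,0,.011):
  for dy in (-.0145,.0145):
    print(dx,dy,proj('wrist',p+R@[dx,dy,0])*1.40625)
E
python3 wfit.py|tail -9
```

```text
jig wrist [ 0.5477 -0.0388 -1.4039] [4.6 2.3 0.9 3.3 1.2 1.3 0.6 3.1 3.3 0.7]
[2.28339176] [-0.2 -0.9  0.3 -1.2]
all [ 0.5476 -0.0392 -1.4018]
-0.011 -0.0145 [[316.07277972 382.71841167]]
-0.011 0.0145 [[400.47366968 382.56895047]]
0 -0.0145 [[315.12533319 353.60931262]]
0 0.0145 [[401.21525266 353.46022086]]
0.011 -0.0145 [[314.14993918 323.29904161]]
0.011 0.0145 [[401.97786405 323.15045545]]
```

View pics/ss1.png

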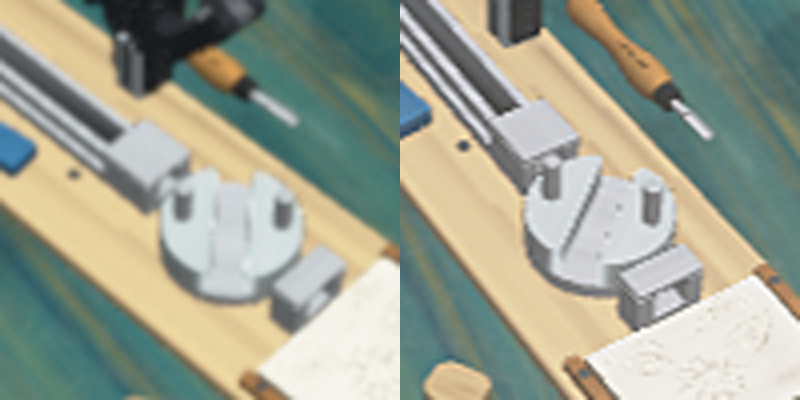

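The scene and side crops agree: the disc is untouched, with its slot askew at about 2.28 rad. The black finger backs are wider than the grey pads, so I'll push in small steps with camera checks.

```bash
python3 -c "
import numpy as np;np.save('jig.npy',[.5473,-.040,-1.398])"; sed -i 's/^np.save.*//' fit.py; python3 go.py -50 -21.5 48
```

```text
t 2.25 tool jig mm [-40.9 -24.6] z 132.2 F [ 0.3 -1.  -0.2] w 0.0
offset [ 0.019 -0.062  0.562] twist [ 0.002 -0.004 -0.017] dist 0.085
```

Emit:
arm_command(
  offset=[
    [0.02, -0.06, 0.1],
    [0.02, -0.06, 0.3],
    [0.02, -0.06, 0.5],
    [0.02, -0.06, 0.555],
    [0.02, -0.06, 0.555],
  ],
  twist=[
    [0, 0, -0.017],
    [0, 0, -0.017],
    [0, 0, -0.017],
    [0, 0, -0.017],
    [0, 0, -0.017],
  ],
  claw=[1, 1, 1, 1, 1],
)

```text
time: 2.75
tool_pos: [0.5158, 0.0069, 0.0466]
tool_rot: [-0.0, 0.996, 0.087, -0.001]
wrist_force: [-0.2, -0.9, 1.2]
width: -0.001
finger_force: 0.0
```

```bash
python3 go.py -32 -21.5 48
python3 - <<'E'
from cell import *
import cv2,pickle,numpy as np
d=get_image('wrist');cv2.imwrite('pics/w2.png',cv2.resize(d['frame'],(720,540),interpolation=2)[:,:,::-1])
E
```

```text
t 2.75 tool jig mm [-51.6 -22.9] z 46.6 F [-0.2 -0.9  1.2] w -0.0
offset [ 0.009  0.131 -0.009] twist [-0.001  0.004  0.004] dist 0.02
```

View pics/w2.png

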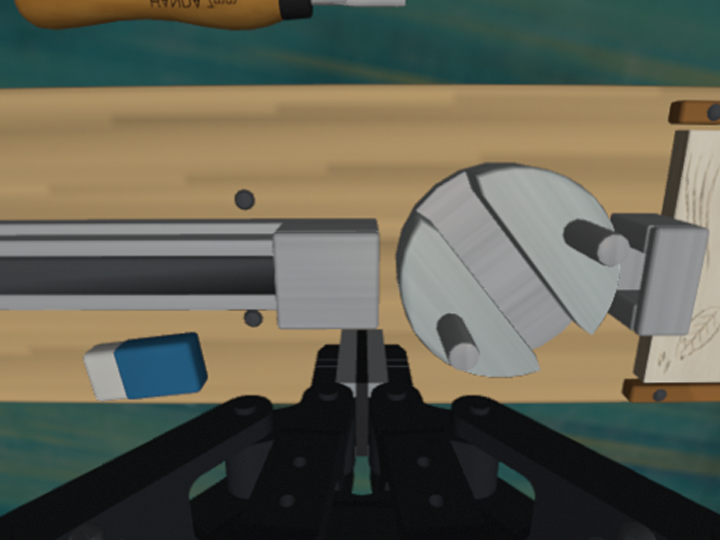

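The wrist view at working height shows post a at (462,356), clear of the fingertips, which sit at (338–385, 330+). The guide roof is at (275–378, 220–328).

Emit:
arm_command(
  offset=[
    [0.01, 0.05, -0.009],
    [0.01, 0.09, -0.009],
    [0.01, 0.13, -0.009],
    [0.01, 0.17, -0.009],
    [0.01, 0.2, -0.009],
    [0.01, 0.2, -0.009],
    [0.01, 0.2, -0.009],
  ],
  twist=[
    [0, 0, 0],
    [0, 0, 0],
    [0, 0, 0],
    [0, 0, 0],
    [0, 0, 0],
    [0, 0, 0],
    [0, 0, 0],
  ],
  claw=[1, 1, 1, 1, 1, 1, 1],
)

```text
time: 3.5
tool_pos: [0.5239, -0.0229, 0.0496]
tool_rot: [0.0, 0.996, 0.087, 0.001]
wrist_force: [-0.2, 0.5, 0.5]
width: -0.002
finger_force: 0.4
```

```bash
python3 go.py -32 -21.5 48
python3 - <<'E'
from cell import *
import cv2,pickle,numpy as np
d=get_image('wrist');pickle.dump(d,open('wrist3.pkl','wb'));cv2.imwrite('pics/w3.png',cv2.resize(d['frame'],(800,600),interpolation=2)[:,:,::-1])
E
```

```text
t 3.5 tool jig mm [-20.9 -20.1] z 49.6 F [-0.2  0.5  0.5] w -0.0
offset [-0.009 -0.074  0.01 ] twist [ 0.001 -0.002  0.003] dist 0.011
```

View pics/w3.png

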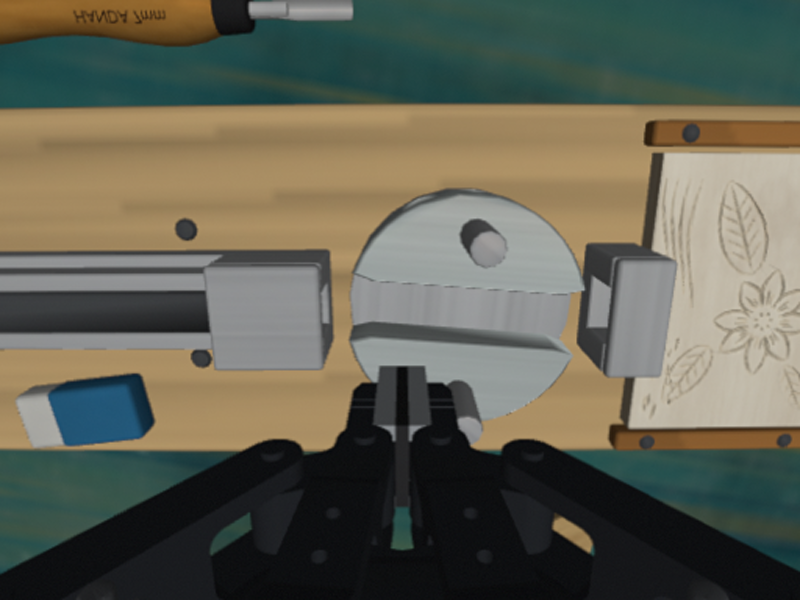

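The slot edge now runs from (355,277) to (572,293). That is about 0.075–0.08 rad short of true against the board edge, so about 2 mm more push is needed.

Emit:
arm_command(
  offset=[
    [-0.01, 0.007, 0.01],
    [-0.01, 0.013, 0.01],
    [-0.01, 0.013, 0.01],
    [-0.01, 0.013, 0.01],
  ],
  twist=[
    [0, 0, 0],
    [0, 0, 0],
    [0, 0, 0],
    [0, 0, 0],
  ],
  claw=[1, 1, 1, 1],
)

```text
time: 3.95
tool_pos: [0.5225, -0.0246, 0.0475]
tool_rot: [-0.0, 0.996, 0.087, 0.0]
wrist_force: [-0.2, 1.4, 0.7]
width: -0.0
finger_force: 0.6
```

```bash
python3 go.py -45 -21.5 48
python3 - <<'E'
from cell import *
import cv2,pickle,numpy as np
d=get_image('wrist');pickle.dump(d,open('wrist4.pkl','wb'));im=cv2.resize(d['frame'],(800,600),interpolation=2)
cv2.imwrite('pics/w4.png',im[170:420,180:690][:,:,::-1])
E
```

```text
t 3.95 tool jig mm [-19.4 -21.8] z 47.5 F [-0.2  1.4  0.7] w -0.0
offset [ 0.003 -0.171 -0.003] twist [-0.    -0.001  0.004] dist 0.026
```

View pics/w4.png

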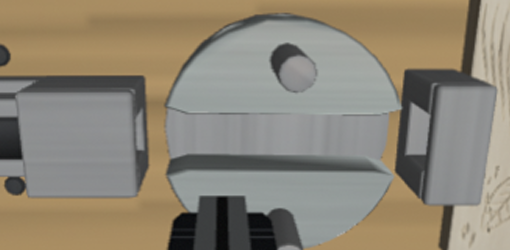

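The slot is now level, with its edge running (185,112) to (385,114) in the crop, within about 0.02 rad of true. I'll back off, rise and go behind the bolt post.

Emit:
arm_command(
  offset=[
    [0, -0.06, 0],
    [0, -0.12, -0.1],
    [0, -0.15, -0.4],
    [0.07, -0.4, -0.45],
    [0.14, -0.7, -0.45],
    [0.14, -0.95, -0.45],
    [0.14, -0.95, -0.45],
  ],
  twist=[
    [0, 0, 0],
    [0, 0, 0],
    [0, 0, 0],
    [0, 0, 0],
    [0, 0, 0],
    [0, 0, 0],
    [0, 0, 0],
  ],
  claw=[1, 1, 1, 1, 1, 1, 1],
)

```text
time: 4.7
tool_pos: [0.5164, 0.1275, 0.1167]
tool_rot: [-0.002, 0.996, 0.092, 0.001]
wrist_force: [-0.1, -0.1, -0.7]
width: 0.0
finger_force: 0.0
```

```bash
python3 go.py -257 0 112
```

```text
t 4.7 tool jig mm [-170.3   -1.6] z 116.7 F [-0.1 -0.1 -0.7] w 0.0
offset [ 0.018 -0.578  0.033] twist [-0.006 -0.003  0.025] dist 0.087
```

Emit:
arm_command(
  offset=[
    [0.01, -0.3, 0],
    [0.018, -0.578, 0],
    [0.018, -0.578, 0.03],
    [0.018, -0.578, 0.25],
    [0.018, -0.578, 0.46],
    [0.018, -0.578, 0.46],
    [0.018, -0.578, 0.46],
  ],
  twist=[
    [0, 0, 0],
    [0, 0, 0],
    [0, 0, 0],
    [0, 0, 0],
    [0, 0, 0],
    [0, 0, 0],
    [0, 0, 0],
  ],
  claw=[1, 1, 1, 1, 1, 1, 1],
)

```text
time: 5.4
tool_pos: [0.5056, 0.2054, 0.0468]
tool_rot: [-0.0, 0.996, 0.088, -0.0]
wrist_force: [0.3, -0.3, 1.0]
width: 0.003
finger_force: 0.0
```

```bash
python3 go.py -180 0 46
python3 - <<'E'
from cell import *
import cv2,pickle,numpy as np
d=get_image('wrist');im=cv2.resize(d['frame'],(720,540),interpolation=2)
d=get_image('scene');pickle.dump(d,open('scene5.pkl','wb'))
cv2.imwrite('pics/w5.png',im[:,:,::-1])
E
```

```text
t 5.4 tool jig mm [-248.9    1.1] z 46.8 F [ 0.3 -0.3  1. ] w 0.0
offset [-0.008  0.459  0.005] twist [-0.     0.001  0.005] dist 0.069
```

View pics/w5.png

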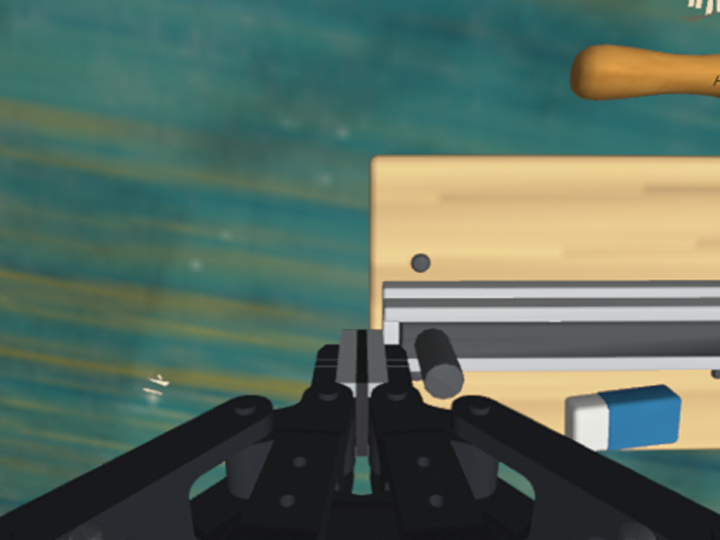

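The bolt post top at (444,378) stands right in front of the finger back, centred on it. Now I push along the jig's x in stages, watching the force.

Emit:
arm_command(
  offset=[
    [-0.003, 0.05, 0],
    [-0.005, 0.1, 0],
    [-0.007, 0.15, 0],
    [-0.008, 0.2, 0],
    [-0.008, 0.25, 0],
    [-0.008, 0.3, 0],
    [-0.008, 0.33, 0],
  ],
  twist=[
    [0, 0, 0],
    [0, 0, 0],
    [0, 0, 0],
    [0, 0, 0],
    [0, 0, 0],
    [0, 0, 0],
    [0, 0, 0],
  ],
  claw=[1, 1, 1, 1, 1, 1, 1],
)

```text
time: 6.2
tool_pos: [0.5135, 0.1552, 0.0459]
tool_rot: [0.0, 0.996, 0.087, 0.0]
wrist_force: [0.2, 2.5, 1.5]
width: -0.002
finger_force: 1.3
```

```bash
python3 go.py -107 0 46
```

```text
t 6.2 tool jig mm [-198.2    0.2] z 45.9 F [0.2 2.5 1.5] w -0.0
offset [-0.002  0.608 -0.   ] twist [ 0.    -0.     0.002] dist 0.091
```

Emit:
arm_command(
  offset=[
    [0, 0.05, 0],
    [0, 0.1, 0],
    [0, 0.15, 0],
    [0, 0.2, 0],
    [0, 0.25, 0],
    [0, 0.3, 0],
    [0, 0.35, 0],
    [0, 0.4, 0],
    [0, 0.45, 0],
    [0, 0.5, 0],
    [0, 0.54, 0],
    [0, 0.56, 0],
  ],
  twist=[
    [0, 0, 0],
    [0, 0, 0],
    [0, 0, 0],
    [0, 0, 0],
    [0, 0, 0],
    [0, 0, 0],
    [0, 0, 0],
    [0, 0, 0],
    [0, 0, 0],
    [0, 0, 0],
    [0, 0, 0],
    [0, 0, 0],
  ],
  claw=[1, 1, 1, 1, 1, 1, 1, 1, 1, 1, 1, 1],
)

```text
time: 7.4
tool_pos: [0.5278, 0.0725, 0.0458]
tool_rot: [0.0, 0.996, 0.087, -0.0]
wrist_force: [-0.3, 2.1, 1.1]
width: 0.001
finger_force: 1.0
```

```bash
python3 go.py -107 0 46
```

```text
t 7.4 tool jig mm [-114.2    0.2] z 45.8 F [-0.3  2.1  1.1] w 0.0
offset [-0.001  0.048 -0.001] twist [0.001 0.001 0.002] dist 0.007
```

Now I creep on until the force shows that the post has met the guide.

Emit:
arm_command(
  offset=[
    [0, 0.015, 0],
    [0, 0.03, 0],
    [0, 0.04, 0],
    [0, 0.045, 0],
    [0, 0.05, 0],
    [0, 0.05, 0],
  ],
  twist=[
    [0, 0, 0],
    [0, 0, 0],
    [0, 0, 0],
    [0, 0, 0],
    [0, 0, 0],
    [0, 0, 0],
  ],
  claw=[1, 1, 1, 1, 1, 1],
)

```text
time: 8.0
tool_pos: [0.529, 0.0661, 0.0458]
tool_rot: [0.0, 0.996, 0.087, -0.0]
wrist_force: [0.6, 0.6, -0.4]
width: -0.002
finger_force: 0.5
```

```bash
python3 go.py -107 0 46
```

```text
t 8.0 tool jig mm [-107.7    0.2] z 45.8 F [ 0.6  0.6 -0.4] w -0.0
offset [-0.002  0.004 -0.001] twist [0.    0.    0.004] dist 0.001
```

Emit:
arm_command(
  offset=[
    [0, 0.007, 0],
    [0, 0.014, 0],
    [0, 0.014, 0],
  ],
  twist=[
    [0, 0, 0],
    [0, 0, 0],
    [0, 0, 0],
  ],
  claw=[1, 1, 1],
)

```text
time: 8.3
tool_pos: [0.5292, 0.0653, 0.0459]
tool_rot: [-0.001, 0.996, 0.088, -0.0]
wrist_force: [-0.7, 4.6, 0.3]
width: 0.003
finger_force: 2.4
```

```bash
python3 go.py -107 0 46;python3 - <<'E'
from cell import *
import cv2,pickle,numpy as np
d=get_image('wrist');im=cv2.resize(d['frame'],(720,540),interpolation=2)
cv2.imwrite('pics/w6.png',im[:,:,::-1])
E
```

```text
t 8.3 tool jig mm [-106.8    0.3] z 45.9 F [-0.7  4.6  0.3] w 0.0
offset [-0.002 -0.001 -0.001] twist [-0.003  0.     0.006] dist 0.0
```

View pics/w6.png

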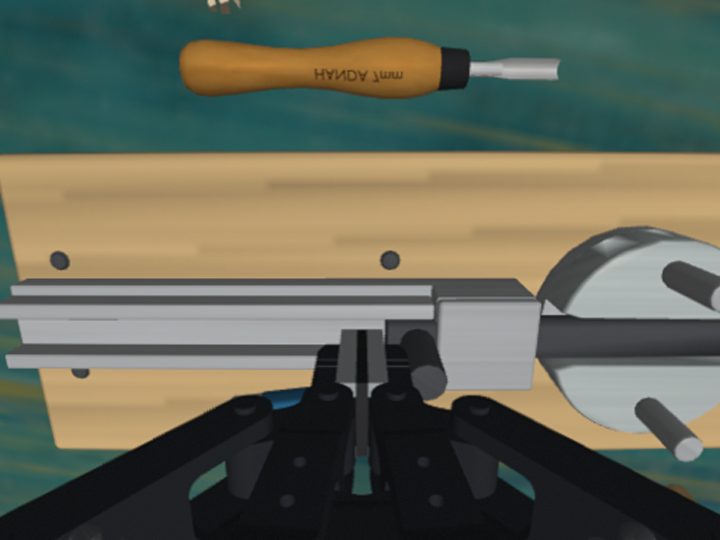

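The bolt runs through the disc (540–720, 318–355). Its post top at (430,380) is at the guide's rear face (436), and the force is rising. I'll press slightly more to confirm the stop.

Emit:
arm_command(
  offset=[
    [0, 0.01, 0],
    [0, 0.02, 0],
    [0, 0.02, 0],
    [0, 0.02, 0],
  ],
  twist=[
    [0, 0, 0],
    [0, 0, 0],
    [0, 0, 0],
    [0, 0, 0],
  ],
  claw=[1, 1, 1, 1],
)

```text
time: 8.75
tool_pos: [0.5293, 0.0648, 0.046]
tool_rot: [-0.002, 0.996, 0.089, -0.0]
wrist_force: [-3.1, 11.5, -0.5]
width: 0.003
finger_force: 5.6
```

```bash
python3 go.py -107 0 46
```

```text
t 8.75 tool jig mm [-106.3    0.3] z 46.0 F [-3.1 11.5 -0.5] w 0.0
offset [-0.002 -0.004 -0.   ] twist [-0.008 -0.     0.011] dist 0.001
```

The stop is firm: 11.5 N with no travel. Next I back off, rise clear and check the scene.

Emit:
arm_command(
  offset=[
    [0, -0.06, 0],
    [0, -0.12, 0],
    [0, -0.16, -0.1],
    [0, -0.2, -0.4],
    [0, -0.2, -0.8],
    [0, -0.2, -0.8],
    [0, -0.2, -0.8],
  ],
  twist=[
    [0, 0, 0],
    [0, 0, 0],
    [0, 0, 0],
    [0, 0, 0],
    [0, 0, 0],
    [0, 0, 0],
    [0, 0, 0],
  ],
  claw=[1, 1, 1, 1, 1, 1, 1],
)

```text
time: 9.45
tool_pos: [0.5264, 0.0911, 0.1694]
tool_rot: [0.0, 0.996, 0.087, 0.003]
wrist_force: [1.6, 0.7, -0.7]
width: -0.001
finger_force: 0.0
```

```bash
python3 go.py
python3 - <<'E'
from cell import *
import cv2,numpy as np
a=cv2.resize(get_image('wrist')['frame'],(400,300),interpolation=2)
b=cv2.resize(get_image('side')['frame'][148:298,195:395],(400,300),interpolation=2)
c=cv2.resize(get_image('scene')['frame'][145:295,190:390],(400,300),interpolation=2)
cv2.imwrite('pics/end.png',np.vstack([np.hstack([a,b]),np.hstack([c,c*0])])[:,:,::-1])
E
```

```text
t 9.45 tool jig mm [-132.7    2. ] z 169.4 F [ 1.6  0.7 -0.7] w -0.0
```

View pics/end.png

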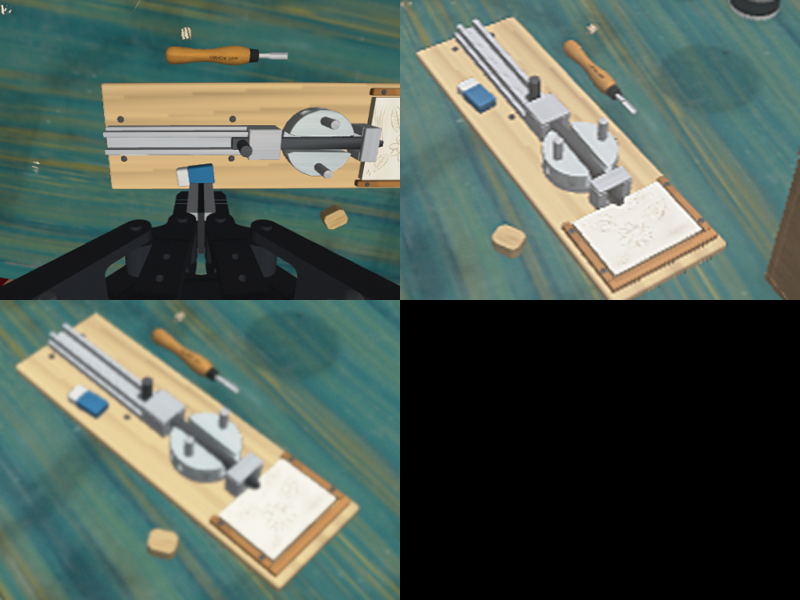

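All three views show the bolt through the disc and keeper. Its nose is over the tile edge (wrist (380,143), side (618,203)), its post is against the guide, and nothing else has moved.

```bash
python3 -c "
from cell import *
print(job_done())"
```

```text
the job is handed in; nothing more can be done
None
```

The tile is locked: I turned the disc until its slot lined up, then pushed the bolt fully home against the guide with its nose over the tile's edge; nothing else appears to have moved in the final pictures, and the job is handed in.

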